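Load the injection carousel and present the red-lidded jar

ROBOT

A 7-joint arm with a two-finger parallel gripper is mounted at the origin on the work surface. World frame = base frame: x ahead of the robot, y to its left, z up, the work surface at z = 0. Lengths are in m, angles in degrees, forces in N, time in s.
With the tool pointing down it reaches from about 0.375 to 0.925 m from the base axis. Payload 3.1 kg.
Tool frame: the origin (TCP) lies at the very end of the fingers, on their centre line; the grasp point (between the pads) lies robot.grip_point_offset behind it (robot.grip_point_offset is the distance from the TCP to the grasp point, in m); z points along the fingers, y is the line along which they close (so a half turn about z gives the same grasp; the last joint's range is limited). The gripper opens to 85 mm and grips with 20 to 120 N. Pads are 22 mm wide; open, the fingers measure 114 mm over their backs; the gripper's body (76 mm by 85 mm) begins 54 mm behind the grasp point. The pads swing forward as they close: fully open they stand 13 mm farther back than shut.
Start: joints at [69.569, 21.939, 2.515, 91.553, -1.026, 66.532, -2.859], TCP at [0.166, -0.628, 0.231] pointing down, gripper open.
Joint ranges: [-149.38, 149.38], [-23.57, 123.04], [-84.95, 90], [0, 143.3], [-89.99, 269.99], [3.08, 112.72], [-163.45, 163.45]. Speed limits (degrees/s): [159.86, 159.86, 180, 180, 180, 180, 180].

INTERFACE

Orientations are given as [roll, pitch, yaw] about the fixed x, y, z axes, in that order (R = Rz(yaw) Ry(pitch) Rx(roll)).
In Python, from station import robot, observe, cams, order gives the robot as it stands. Calls block until the motion is done:
- robot.move_pose(position, orientation): joint-space move of the TCP to a pose.
- robot.move_linear(position, frame=None, max_speed=0.15, f_stop=None): straight line of the TCP; frame=None keeps the orientation; max_speed is the mean speed in m/s. With f_stop (N) it stops when the force on the tool has changed by that much, and returns True; else False.
- robot.move_j(angles): joint-space move.
- robot.set_gripper(opening, grip_force=None): finger opening in m; grip_force is the grip in N (None keeps the last); returns when the fingers have stopped.
- robot.pause(seconds).
- robot.inverse_kinematics(position, orientation): joint angles nearest the present ones, or None.
- observe(): the state.
- cams.read_camera(name): name is "scene" or "top"; returns a dict with "pixels" (480x640x3 uint8, red, green, blue), "fx", "fy", "cx", "cy" (pixels), "pose" (4x4, takes a point from camera to world coordinates). Camera axes: x right, y up, looking along -z (the intrinsics and any distortion apply to the point x, -y, -z); pixel columns grow to the right and rows downward; lengths in m; the calibration is good to about 2 mm. A picture is of the moment at which its call begins. There is no depth.
A pose or a line that the arm cannot do raises robot.MotionError and nothing moves.
- order.close_job(): hands the job in; it is judged then, once.
The state is a dict: "clock": time; "joint_pos": joint angles; "qvel": joint speeds; "joint_torque": joint torques, N m; "tool_pos": TCP position; "tcp_rot": TCP orientation; "ft_force": force on the tool from outside, world axes, zero at the start; "wrist_torque": the same for the moment, N m; "grip_width": finger opening in m; "grip_force": force on a finger pad.
Only numpy, scipy, OpenCV 4.12 (cv2) and the standard library are available. Lean on these libraries where they do the work, as an engineer would, in place of code of your own. Each camera call takes 0.05 s, during which the arm holds its last target. There are 200 camera calls.

TASK

Set up the injection station: slide the syringe tray by its black handle along the counter until it is fully home in the slot in the front of the carousel's base, with both syringes still lying in it. Then take the carousel's black T-handle and turn the carousel gently, all jars staying upright in their sockets, until the red-lidded jar faces the front, straight over the tray slot. Finish while still gripping the T-handle, holding the carousel still there so that a sachet can be taken out, and leave everything else where it stands.

Things in the scene. Friction and masses are not known exactly. Their poses are not given: they have to be found in the camera images.
- station: the fixed white base of the jar carousel, a 240 x 240 mm block 52 mm high, screwed down. Origin: on the counter, on the turntable's vertical axis. Its own -x points out of its FRONT, the face with the tray slot (120 mm from the axis), which has a blue strip along its top edge over the slot
- slot_mouth (a point): middle of the slot's mouth in the front face, at counter height; axes as the station's. The slot runs straight in along +x, its floor is the counter; 108 mm wide inside and 40 mm high, flared to about 130 mm over the first 20 mm of the mouth, ending at a solid stop 130 mm in from the front face
- front_place (a point): the front jar place: fixed point 88 mm out from the turntable's axis straight towards the front, at socket floor height (66 mm above the counter); the red-lidded jar's axis must come here
- turntable: the steel carousel disc, 240 mm diameter, 10 mm thick, underside 56 mm above the counter, turning either way without stops or springs on a damped bearing (0.06 N m of friction plus 0.15 N m per rad/s; it stays where it is left) about the vertical axis through its centre. Origin: centre of its underside. Six grey ring sockets (14 mm high) hold jars, their centres 88 mm from the axis, every 60 degrees. In its centre a thin column carries a black T-handle above the jars
- t_handle (a point): centre of the black T-handle on the turntable's axis, 200 mm above the counter: a bar 70 mm long along the turntable's x, 16 mm wide along its y, 24 mm tall. It stands well clear of the lids (165 mm above the counter)
- jar_red: glass dressing jar, 58 mm diameter, 99 mm tall over its lid knob, origin at the centre of its underside; stands in one of the carousel's six sockets; red lid, foil wipe sachets inside: the marked jar
- tray: stainless syringe tray, 150 mm long (x) by 100 mm wide (y) by 24 mm high (rim a little more), 3 mm walls, about 0.35 kg, standing flat on the counter. Origin: centre of its underside. Its handle sticks out at its -x end; the opposite (+x) end goes into the slot first. Home, its far end is against the stop, its centre is 65 mm in front of the turntable's axis and its handle end still shows 20 mm of tray outside the front face
- tray_handle (a point): grip point on the tray's black stick handle, 117 mm from the tray's centre (42 mm ahead of the tray's end wall), 24 mm above the counter; the handle is a bar 14 mm wide (tray y), 14 mm tall, 60 mm long along tray x
- syringe_a: capped syringe lying in the tray, 105 mm long along its x, 11 mm thick, 22 mm wide at its flange, about 15 g, origin at the middle of its underside
- syringe_b: the other syringe, the same, lying the other way round
- jar_steel: glass dressing jar, 58 mm diameter, 99 mm tall over its lid knob, origin at the centre of its underside; stands in one of the carousel's six sockets; bare steel lid, cotton balls
- jar_blue: glass dressing jar, 58 mm diameter, 99 mm tall over its lid knob, origin at the centre of its underside; stands in one of the carousel's six sockets; blue lid, gauze pads
- jar_black: glass dressing jar, 58 mm diameter, 99 mm tall over its lid knob, origin at the centre of its underside; stands in one of the carousel's six sockets; black lid, bandage rolls
- jar_white: glass dressing jar, 58 mm diameter, 99 mm tall over its lid knob, origin at the centre of its underside; stands in one of the carousel's six sockets; white lid, wooden sticks
- jar_green: glass dressing jar, 58 mm diameter, 99 mm tall over its lid knob, origin at the centre of its underside; stands in one of the carousel's six sockets; green lid, tape rolls
- kidney_dish: bystander: white enamel kidney dish with a black rim, about 240 x 110 x 36 mm; origin at the centre of its underside
- vial_box: bystander: open white carton of purple-capped vials, 75 x 105 x 50 mm; origin at the centre of its underside
- disinfectant: bystander: white disinfectant bottle with a yellow label and blue cap, 72 mm diameter, 185 mm tall; origin at the centre of its underside
- instrument_tray: bystander: dark steel instrument tray, 200 x 120 x 28 mm; origin at the centre of its underside
- swab_carton: bystander: open blue swab carton, 110 x 75 mm, about 100 mm tall; origin at the centre of its underside

How it is judged:
By the outcome, as a careful person would: the job done as asked, in the order asked, and still so for the second after the job is handed in, while the arm keeps its last pose, push and grip.
It also fails if it takes over 61 s, if anything falls off the work surface, if the arm or the gripper's body presses on something with over 40 N, if the wrist force passes 120 N, or if a joint passes its speed limit or range.

## Working session

There is one attempt and no reset: what is moved stays moved. The work goes in short steps, each a Python script; the robot and the scene stay as the last script left them, time stands still between calls to the robot, and variables do not carry over. Pictures are saved under pics/ and viewed, at most 10 in all, crops included, and the job is handed in when it is done.

```bash
mkdir -p pics; ls
python3 - <<'E'
from station import robot, observe, cams, order
import cv2
for n in ("top","scene"):
    c=cams.read_camera(n); cv2.imwrite(f"pics/{n}0.png",c["pixels"][:,:,::-1])
    print(n,{k:v for k,v in c.items() if k!="pixels"})
s=observe();print(s, robot.grip_point_offset)
E
```

```text
pics
top {'fx': 567.6197239259471, 'fy': 567.6197239259471, 'cx': 314.44221650468984, 'cy': 236.63726478764198, 'pose': array([[-1.97757072e-02,  9.98509547e-01, -5.08685124e-02,
         4.76002832e-01],
       [-9.99737974e-01, -2.03354435e-02, -1.05096262e-02,
         4.98599394e-04],
       [-1.15283959e-02,  5.06473483e-02,  9.98650060e-01,
         1.74491601e+00],
       [ 0.00000000e+00,  0.00000000e+00,  0.00000000e+00,
         1.00000000e+00]])}
scene {'fx': 600.7212177103316, 'fy': 600.7212177103316, 'cx': 318.1596069620499, 'cy': 241.3254122240856, 'pose': array([[-7.91571630e-01, -4.76817772e-01,  3.82176878e-01,
         1.09597184e+00],
       [ 6.11076207e-01, -6.17172663e-01,  4.95664981e-01,
         7.38742703e-01],
       [-4.72750681e-04,  6.25893534e-01,  7.79908367e-01,
         1.28851578e+00],
       [ 0.00000000e+00,  0.00000000e+00,  0.00000000e+00,
         1.00000000e+00]])}
{'clock': 0.1, 'joint_pos': array([69.57010377, 21.98966959,  2.51128037, 91.64093989, -1.02530433,
       66.53373963, -2.85962662]), 'qvel': array([ 0.01142345, -0.17066554,  0.01539202, -0.20879179,  0.09581528,
        0.01106506,  0.00859957]), 'joint_torque': array([ 2.53827013e-03, -4.34728503e+01,  1.02910101e+00, -2.50454628e+01,
        1.08170460e-02,  5.47581440e-03, -1.73939480e-05]), 'tool_pos': array([ 0.16610453, -0.6275107 ,  0.22997868]), 'tcp_rot': array([-1.79858335e+02,  7.65621045e-03,  1.48308314e+01]), 'ft_force': array([ 0.28988273, -0.51626117, -0.11300399]), 'wrist_torque': array([-0.04216238, -0.03092774, -0.01533481]), 'grip_force': 0.0, 'grip_width': 0.08554134508043713} 0.0187
```

View pics/top0.png

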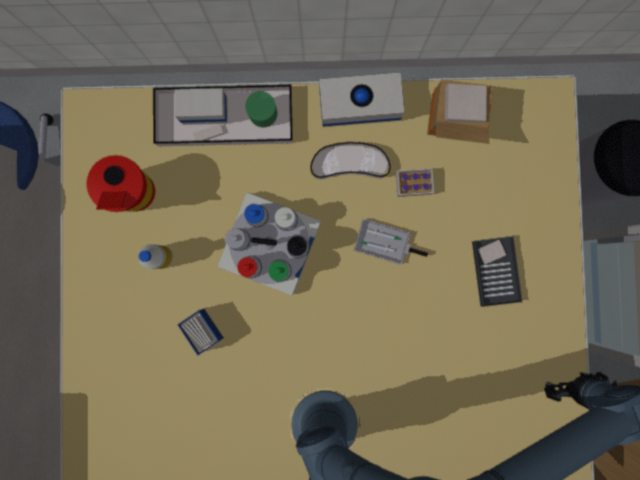

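View pics/scene0.png

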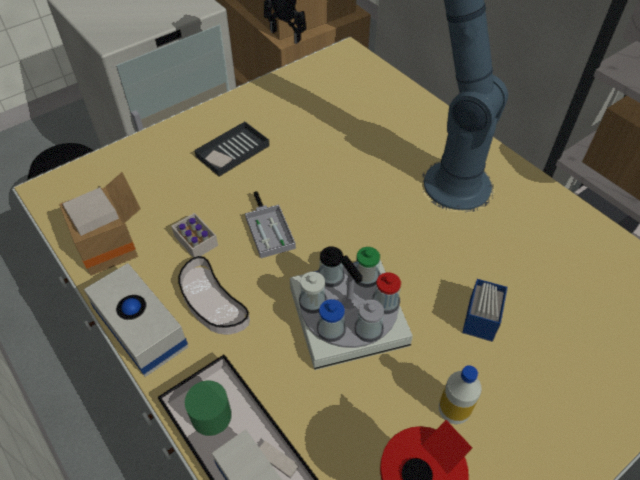

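The top view shows the station around (268,243) with its front towards image right. The tray is at (384,240), its handle at (425,253) and the T-handle bar at (264,241); the red jar is at (247,267). I'll zoom in for edges.

Run:
```python
import cv2
im=cv2.imread("pics/top0.png")[185:305,210:440]
cv2.imwrite("pics/crop0.png",cv2.resize(im,(782,408),interpolation=cv2.INTER_CUBIC))
```

```text
(no output)
```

View pics/crop0.png

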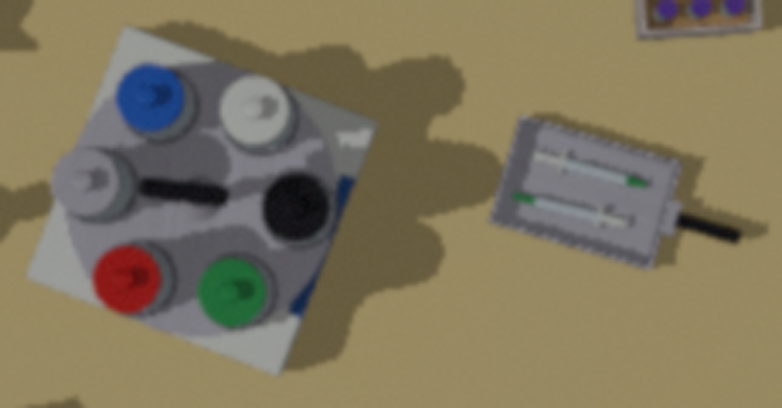

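The crop (3.4x, offset 210,185) shows the station top corners at (125,27), (376,125), (277,376) and (27,277). The tray rim corners are (523,117), (679,160), (651,267) and (491,222), and the handle runs from (681,220) to (738,237).

```bash
cat > h.py <<'E'
import numpy as np, cv2
from station import robot, observe, cams, order
def ray(c,uv,z):
    uv=np.atleast_2d(np.asarray(uv,float)); P=c["pose"]
    d=np.c_[(uv[:,0]-c["cx"])/c["fx"],-(uv[:,1]-c["cy"])/c["fy"],-np.ones(len(uv))]@P[:3,:3].T
    o=P[:3,3]; return (o+d*((z-o[2])/d[:,2])[:,None])[:,:2]
ang=lambda v:np.degrees(np.arctan2(v[1],v[0]))
RNG={"red":((0,8),150),"green":((60,85),130),"blue":((105,120),150)}
def lids(c,roi):
    hsv=cv2.cvtColor(c["pixels"],cv2.COLOR_RGB2HSV); x0,y0,x1,y1=roi; out={}
    for n,((a,b),s) in RNG.items():
        m=cv2.inRange(hsv,(a,s,60),(b,255,255)); k=np.zeros_like(m); k[y0:y1,x0:x1]=m[y0:y1,x0:x1]
        _,_,st,ce=cv2.connectedComponentsWithStats(k); i=1+np.argmax(st[1:,4])
        out[n]=(ce[i],st[i,4])
    return out
E
python3 - <<'E'
from h import *
c=cams.read_camera("top")
cr=lambda p:np.array(p,float)/3.4+[210,185]-0.35
S=ray(c,cr([(125,27),(376,125),(277,376),(27,277)]),.052)
print("station",S.mean(0),"sides",np.linalg.norm(S-np.roll(S,1,0),axis=1),"front dir",ang((S[1]+S[2]-S[0]-S[3])), ang(S[1]-S[2]))
T=ray(c,cr([(523,117),(679,160),(651,267),(491,222)]),.026)
print("tray",T.mean(0),np.linalg.norm(T-np.roll(T,1,0),axis=1),"x dir",ang(T[0]+T[3]-T[1]-T[2]),ang(T[0]-T[3]))
H=ray(c,cr([(681,220),(738,237)]),.031);print("handle",H,ang(H[0]-H[1]))
B=ray(c,cr([(140,186),(226,194)]),.21);print("bar",B,B.mean(0),ang(B[1]-B[0]),np.linalg.norm(B[1]-B[0]))
L=lids(c,(215,190,320,300))
for n,(p,a) in L.items():
    w=ray(c,p,.158)[0];d=w-S.mean(0);print(n,p,a,w,np.linalg.norm(d),ang(d), ang(w-B.mean(0)))
for n,p in dict(white=(255,110),black=(296,206),steel=(88,182)).items():
    w=ray(c,cr(p),.157)[0];print(n,w,ang(w-S.mean(0)),ang(w-B.mean(0)))
E
```

```text
station [0.5438857 0.1550371] sides [0.23622409 0.2380531  0.23639042 0.23613476] front dir -112.58231222038812 -22.638450795619363
tray [ 0.54633804 -0.18557856] [0.0980464  0.14388446 0.09857425 0.14740276] x dir 73.22210500186036 -18.255728484699524
handle [[ 0.51906392 -0.26853432]
 [ 0.50299445 -0.31849763]] 72.17088545526227
bar [[0.55032143 0.18921229]
 [0.54254883 0.12070973]] [0.54643513 0.15496101] -96.47334888880995 0.0689421114478391
red [246.95390071 266.86524823] 282 [0.4760746 0.2075301] 0.08575464629315718 142.2563206966796 143.23516172453046
green [277.83450704 270.3415493 ] 284 [0.46467329 0.12130101] 0.08609720328173762 -156.9311348964389 -157.62384443639465
blue [253.96043165 213.41726619] 278 [0.62558666 0.18576482] 0.08728825511645227 20.61127046067159 21.2647509048455
white [0.61378183 0.09975987] -38.33864656071917 -39.339972261374015
black [0.53378794 0.06733547] -96.56798081409231 -98.21291446139035
steel [0.55706371 0.23863757] 81.04212438125164 82.7610656935826
```

Run:
```python
from h import *
print(robot.inverse_kinematics([.511,-.297,.006],[180,0,72.5]),robot.inverse_kinematics([.4175,-.1515,.006],[180,0,67.4]))
print(robot.inverse_kinematics([.546,.155,.18],[180,0,83.5]),robot.inverse_kinematics([.546,.155,.18],[180,0,188.5]))
robot.move_pose([.511,-.295,.10],[180,0,72.5])
s=observe();print(s["clock"],s["tool_pos"],s["tcp_rot"],s["joint_pos"])
c=cams.read_camera("scene")
im=c["pixels"][120:330,180:430,::-1]
cv2.imwrite("pics/s1.png",cv2.resize(im,None,fx=3,fy=2.8,interpolation=cv2.INTER_CUBIC))
```

```text
[ 42.79081425  33.98395433 -20.39468869 106.6278695   16.81417601
  42.32895384  -4.43639161] [ 35.44058159  22.59589364 -22.82510768 126.33296564  15.59746566
  33.66541955 -21.47404005]
[ 27.12150028  27.32413594 -58.28128133 103.75505048  25.8598886
  63.53491454 -46.74198524] [ 27.51367571  27.60639109 -58.86910279 103.7410617   26.26316088
  63.69128289  57.95489748]
1.9583 [ 0.51005465 -0.29780302  0.10032298] [1.79972513e+02 9.86274427e-02 7.22657675e+01] [ 43.09994787  25.65442652 -20.51160373 104.98869105  11.3304067
  51.3033369   -0.40456386]
```

View pics/s1.png

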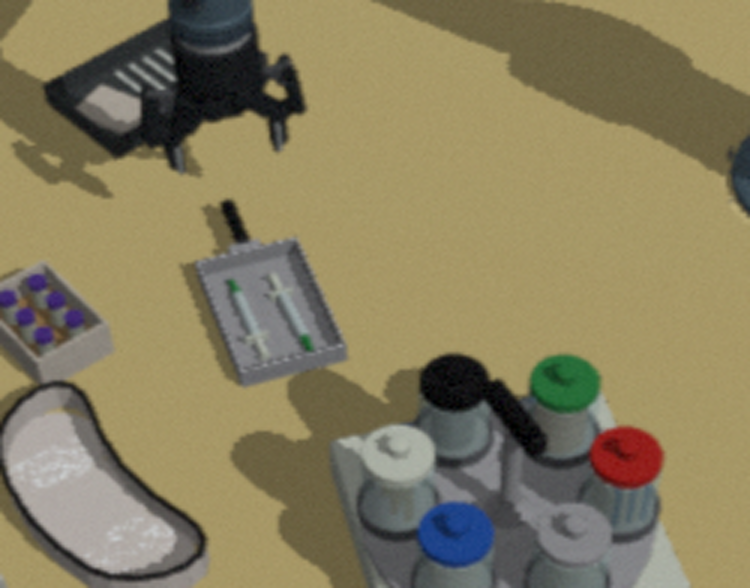

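The fingers straddle the handle line; in the scene crop the handle runs from (230,204) to (240,240). I'll cross-check that with a ray, then descend and grip.

Run:
```python
from h import *
c=cams.read_camera("scene")
print("handle scene",ray(c,[(180+230/3,120+204/2.8),(180+240/3,120+240/2.8)],.031))
print(robot.move_linear([.511,-.296,.007],[180,0,72.5],.1,f_stop=12))
robot.pause(.2);s=observe();print(s["tool_pos"],s["tcp_rot"],s["ft_force"])
robot.set_gripper(0.0,40)
s=observe();print(s["clock"],s["tool_pos"],s["ft_force"],s["grip_width"],s["grip_force"])
```

```text
handle scene [[ 0.51042342 -0.30955426]
 [ 0.5308275  -0.26253977]]
False
[ 0.51162455 -0.29633003  0.00781596] [1.79912716e+02 2.08648066e-02 7.24975892e+01] [-2.14079908 -0.31266216  0.02042526]
3.9917 [ 0.51137016 -0.29615929  0.00715621] [ 0.12055897 -0.68455181 -0.30027866] 0.013016337903322411 40.69246530532837
```

Run:
```python
from h import *
A=np.array([.545,.155]); f=np.array([np.cos(np.radians(-112.6)),np.sin(np.radians(-112.6))])
p=A+.335*f
robot.move_linear([*p,.007],[180,0,67.4],.07)
robot.pause(.2)
s=observe();print(s["clock"],p,s["tool_pos"],s["tcp_rot"],s["ft_force"],s["grip_width"])
for n,(x0,y0,x1,y1) in (("top",(210,185,410,335)),("scene",(220,150,420,300))):
    c=cams.read_camera(n);cv2.imwrite(f"pics/{n}2.png",cv2.resize(c["pixels"][y0:y1,x0:x1,::-1],None,fx=4,fy=4,interpolation=cv2.INTER_CUBIC))
```

```text
6.775 [ 0.41626107 -0.15427542] [ 0.41642962 -0.15439108  0.00704915] [ 1.79986208e+02 -2.10821302e-03  6.73913923e+01] [ 1.80889672 -1.48876004  1.5153093 ] 0.012845785108756069
```

View pics/top2.png

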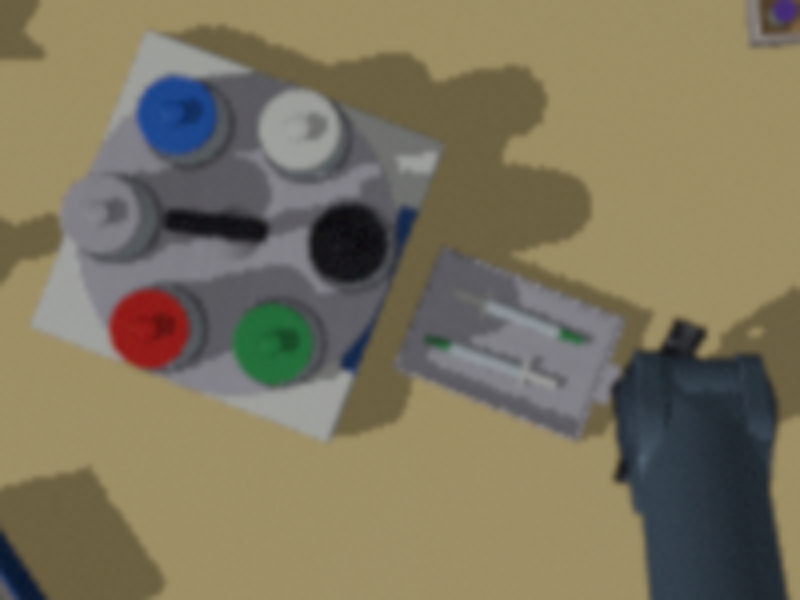

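View pics/scene2.png

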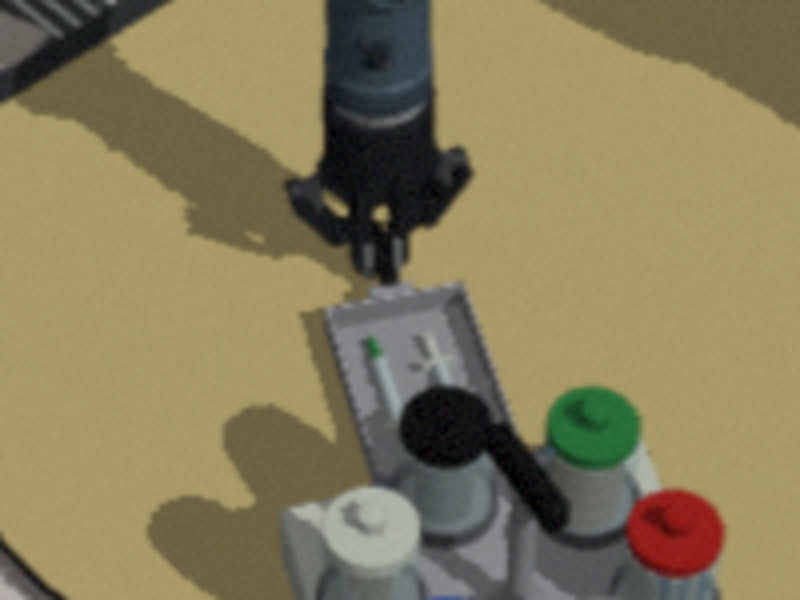

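The tray is held in front of the slot with both syringes in it. At 4x, the station corners are (148,30), (443,145), (328,440) and (32,326); the tray corners are (443,247), (624,318), (580,439) and (397,368).

Run:
```python
from h import *
c=cams.read_camera("top")
cr=lambda p:np.array(p,float)/4+[210,185]-.375
S=ray(c,cr([(148,30),(443,145),(328,440),(32,326)]),.052)
T=ray(c,cr([(443,247),(624,318),(580,439),(397,368)]),.026)
print(S.mean(0),ang(S[1]+S[2]-S[0]-S[3]),ang(S[1]-S[2])-90)
print(T.mean(0),ang(T[1]+T[2]-T[0]-T[3]),ang(T[0]-T[3])-90)
for a in(-112.6,-112.2):
  f=np.array([np.cos(np.radians(a)),np.sin(np.radians(a))]);d=T.mean(0)-S.mean(0)
  d2=d@f; n=f[0]*d[1]-f[1]*d[0]; t=observe()["tool_pos"][:2]-S.mean(0)
  print(a,d2,n,f[0]*t[1]-f[1]*t[0],t@f)
```

```text
[0.5450793  0.15435555] -112.30075952890292 -112.41051696481381
[ 0.46017771 -0.04861985] -112.4293531715442 -111.96866012567284
-112.6 0.22001624991928515 -0.0003795215147662928 -8.903633867846095e-05 0.3344970311098488
-112.2 0.22000823873998965 -0.001915502976562511 -0.00242424501199881 0.3344882580672968
```

Run:
```python
from h import *
A=np.array([.545,.1545]); a=np.radians(-112.4); f=np.array([np.cos(a),np.sin(a)])
for r,v,fs in((.30,.05,15),(.20,.08,15),(.172,.03,15)):
    hit=robot.move_linear([*(A+r*f),.007],[180,0,67.6],v,f_stop=fs)
    s=observe();t=s["tool_pos"][:2]-A
    print(hit,s["clock"],r,t@f,f[0]*t[1]-f[1]*t[0],s["ft_force"],s["grip_width"])
    if hit and t@f>.19: break
robot.pause(.2);s=observe();print(s["tool_pos"],s["ft_force"])
for n,(x0,y0,x1,y1) in (("top",(210,185,410,335)),):
    c=cams.read_camera(n);cv2.imwrite(f"pics/{n}3.png",cv2.resize(c["pixels"][y0:y1,x0:x1,::-1],None,fx=4,fy=4,interpolation=cv2.INTER_CUBIC))
```

```text
False 7.7667 0.3 0.300488832620686 -0.0009727596280733469 [-1.46335806 -3.22149765  6.71271475] 0.013059922983625094
False 9.1667 0.2 0.2016295067080908 -0.0011102678745111005 [-0.87644701 -3.74705203  8.03531858] 0.013264449326047364
False 10.25 0.172 0.1801556996430698 -0.0009539720840541777 [ -5.86219871 -12.69140873  13.91375231] 0.01306609040032239
[ 0.47546679 -0.01168049  0.0070166 ] [ -5.82942465 -13.34766807  14.37850788]
```

View pics/top3.png

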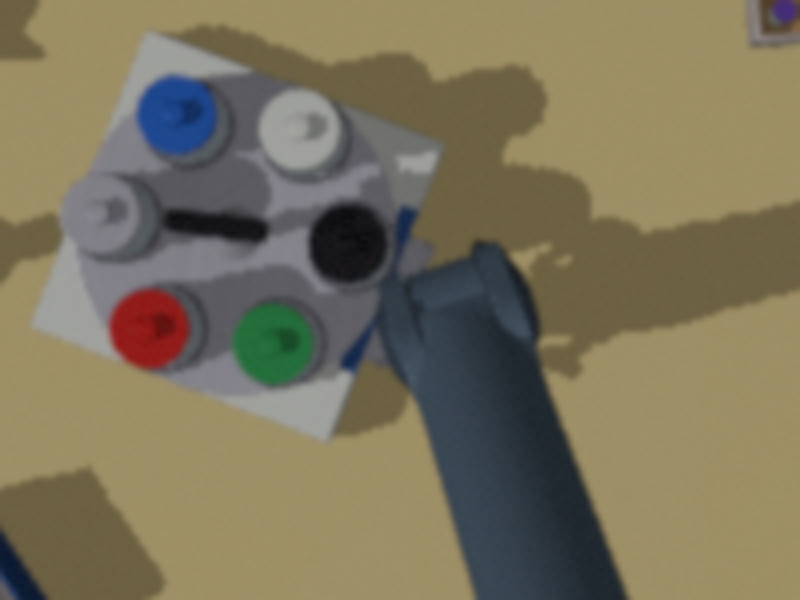

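The tray sits about 20 mm outside the front face, with 13 N against the stop at the expected distance. I'll relax, release and lift, then check.

Run:
```python
from h import *
A=np.array([.545,.1545]); a=np.radians(-112.4); f=np.array([np.cos(a),np.sin(a)])
robot.move_linear([*(A+.1795*f),.007],[180,0,67.6],.05)
s=observe();print(s["ft_force"],(s["tool_pos"][:2]-A)@f)
robot.set_gripper(.05)
robot.move_linear([*(A+.19*f),.32],[180,0,67.6],.25)
robot.move_pose([.45,-.25,.32],[180,0,67.6])
s=observe();print(s["clock"])
for n,(x0,y0,x1,y1) in (("top",(210,185,410,335)),):
    c=cams.read_camera(n);cv2.imwrite(f"pics/{n}4.png",cv2.resize(c["pixels"][y0:y1,x0:x1,::-1],None,fx=4,fy=4,interpolation=cv2.INTER_CUBIC))
```

```text
[-1.2576065  -4.49533448  6.77604562] 0.1809461716774642
13.5583
```

View pics/top4.png

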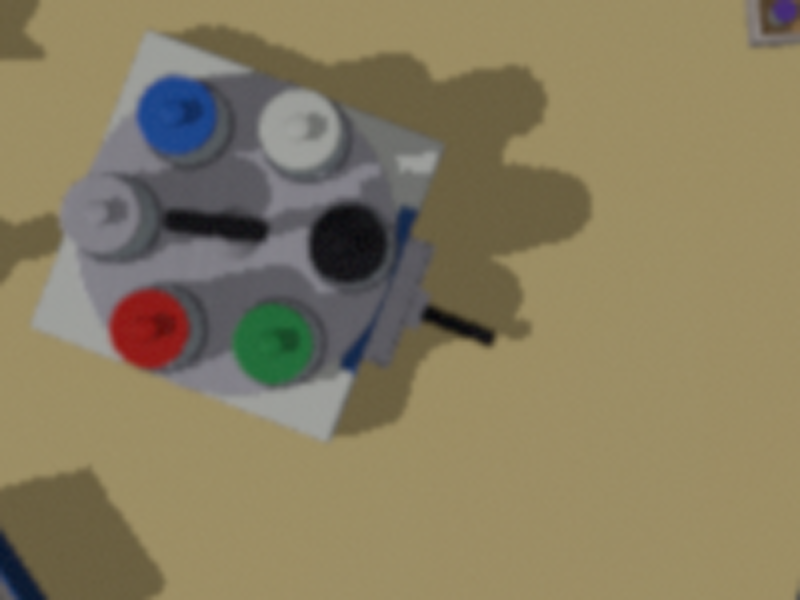

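The tray is home: its outer end runs from (434,246) to (384,366), the handle from (425,313) to (493,340). I'll check its protrusion numerically, go above the T-handle and grip it.

Run:
```python
from h import *
A=np.array([.545,.1545]); a=np.radians(-112.4); f=np.array([np.cos(a),np.sin(a)])
c=cams.read_camera("top")
E=ray(c,np.array([(434,246),(384,366)])/4+[210,185]-.375,.026); print("end dist",(E-A)@f,ang(E[0]-E[1])-90)
B=ray(c,np.array([(163,219),(267,231)])/4+[210,185]-.375,.208); print("bar",B.mean(0),ang(B[1]-B[0]))
for n,(p,_) in lids(c,(215,190,320,300)).items(): print(n,ang(ray(c,p,.158)[0]-A))
P=[.5455,.1548]
robot.set_gripper(.07)
robot.move_pose([*P,.29],[180,0,83])
robot.move_linear([*P,.183],[180,0,83],.12,f_stop=12)
robot.set_gripper(0,60)
s=observe();print(s["clock"],s["tool_pos"],s["tcp_rot"],s["ft_force"],s["wrist_torque"],s["grip_width"],s["grip_force"],s["joint_pos"])
```

```text
end dist [0.13942388 0.137086  ] -113.76338513851763
bar [0.54560242 0.15544562] -97.73860764777346
red 142.53972681829015
green -157.60871564475374
blue 21.260414440770187
17.1083 [0.54815036 0.15462664 0.18400471] [ 1.79692263e+02 -1.03177077e-01  8.29479876e+01] [ 5.18051746  0.03133158 -0.52338156] [ 0.07485352 -0.71141429  0.0024021 ] 0.015126007475413244 59.08479670062661 [ 10.16396022  19.67739796 -35.5853627  104.23047402  13.17103155
  59.89749881 -37.4893576 ]
```

Run:
```python
from h import *
C=[.5482,.1548,.184]
def show():
    s=observe();print(round(s["clock"],2),s["tool_pos"].round(4),s["tcp_rot"].round(2),s["ft_force"].round(1),s["wrist_torque"].round(2),round(s["grip_width"],4),s["joint_pos"].round(1))
robot.move_linear(C,[180,0,83],.02);show()
robot.move_linear(C,[180,0,88],.02);show()
robot.move_linear(C,[180,0,98],.02);show()
robot.pause(.3);show()
```

```text
17.4 [0.5481 0.1546 0.184 ] [-1.7998e+02  2.0000e-02  8.2990e+01] [ 0.1 -0.6  0.9] [-0.04 -0.12 -0.08] 0.0147 [ 10.1  19.9 -35.6 104.   13.2  60.3 -37.4]
17.65 [0.548  0.1545 0.184 ] [-1.7997e+02  2.0000e-02  8.7790e+01] [ 0.4 -1.1  0.8] [-0.09  0.02 -0.01] 0.0148 [ 10.8  20.1 -36.4 103.9  13.6  60.4 -32.9]
17.98 [0.548  0.1544 0.184 ] [-1.7996e+02  1.0000e-02  9.7700e+01] [-0.1 -1.9  1.9] [-0.27  0.1   0.47] 0.0153 [ 12.2  20.4 -38.1 103.9  14.3  60.6 -23.6]
18.27 [0.5479 0.1545 0.184 ] [-1.7996e+02  3.0000e-02  9.7920e+01] [-0.8 -2.5  1.9] [-0.4   0.2  -0.07] 0.0152 [ 12.2  20.5 -38.1 103.9  14.4  60.6 -23.4]
```

Run:
```python
from h import *
C=[.5482,.1548,.184]; m=0
for y in np.arange(100,186.1,2):
    robot.move_linear(C,[180,0,y],.02); robot.pause(.08)
    s=observe(); m=max(m,np.linalg.norm(s["ft_force"]))
robot.pause(.3)
s=observe();print(m,round(s["clock"],2),s["tool_pos"].round(4),s["tcp_rot"].round(2),s["ft_force"].round(1),s["wrist_torque"].round(2),round(s["grip_width"],4),s["joint_pos"].round(1))
A=np.array([.5455,.1548])
for n,(x0,y0,x1,y1) in (("top",(210,185,410,335)),):
    c=cams.read_camera(n);cv2.imwrite(f"pics/{n}5.png",cv2.resize(c["pixels"][y0:y1,x0:x1,::-1],None,fx=4,fy=4,interpolation=cv2.INTER_CUBIC))
for n,(p,k) in lids(c,(215,190,320,300)).items(): w=ray(c,p,.158)[0];print(n,k,p,w,ang(w-A),np.linalg.norm(w-A))
```

```text
9.598466776824075 33.24 [0.5476 0.154  0.184 ] [-1.7992e+02 -1.1000e-01 -1.7407e+02] [-4.2 -4.9  5.2] [-0.91  0.76  0.11] 0.0151 [ 24.8  25.7 -54.9 103.4  23.5  63.3  57.7]
red 241 [296.00414938 252.85062241] [0.51249568 0.06965197] -111.18688062075078 0.09132071034566057
green 270 [290.34814815 222.3037037 ] [0.59845398 0.08396491] -53.21941865901031 0.08844056559287575
blue 180 [239.22222222 263.23888889] [0.48663066 0.22904436] 128.4113661797614 0.09475137710373051
```

View pics/top5.png

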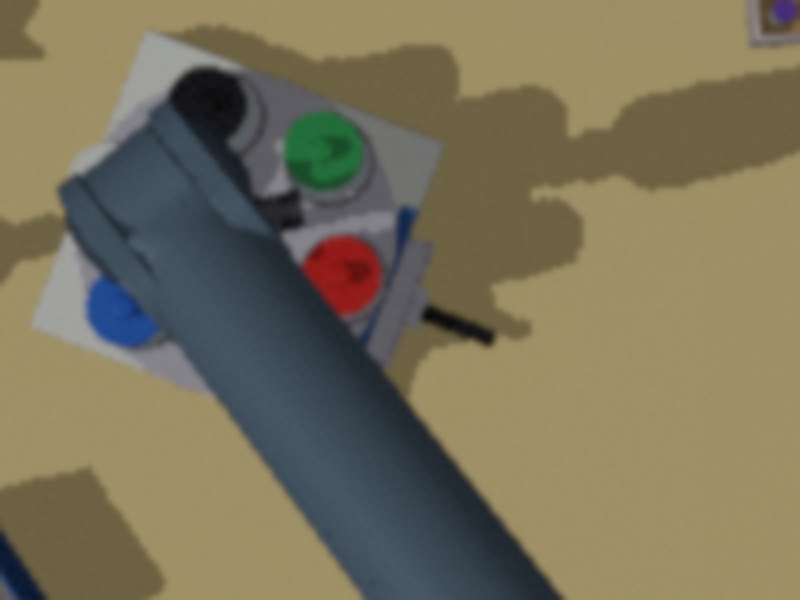

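The tray is still home. Red is at crop (343,275), partly hidden by the arm; green (325,151) and black (208,105) are visible. The arm occludes some lids, so I'll refine with enclosing circles in both cameras.

Run:
```python
from h import *
A=np.array([.5451,.1534])
for n,roi in (("top",(215,190,325,300)),("scene",(285,230,420,370))):
    c=cams.read_camera(n); hsv=cv2.cvtColor(c["pixels"],cv2.COLOR_RGB2HSV); x0,y0,x1,y1=roi
    cv2.imwrite(f"pics/{n}6.png",cv2.resize(c["pixels"][160:370,230:430,::-1],None,fx=2.8,fy=2.8,interpolation=cv2.INTER_CUBIC))
    for k,((a,b),s) in {"red":((0,10),110),"green":((55,90),80),"blue":((100,125),110)}.items():
        m=cv2.inRange(hsv[y0:y1,x0:x1],(a,s,30),(b,255,255))
        cs,_=cv2.findContours(m,cv2.RETR_EXTERNAL,cv2.CHAIN_APPROX_NONE)
        q=max(cs,key=cv2.contourArea)[:,0].astype(float)+[x0,y0]
        w=ray(c,q,.156); ctr,r=cv2.minEnclosingCircle(w.astype(np.float32))
        print(n,k,len(q),np.round(ctr,4),round(r,4),"ang",round(ang(np.array(ctr)-A),1),"px",q.mean(0).round(1))
```

```text
top red 50 [0.5107 0.0721] 0.0267 ang -112.9 px [295.8 252.9]
top green 53 [0.5991 0.0838] 0.0281 ang -52.2 px [290.3 222.2]
top blue 45 [0.4914 0.2243] 0.0278 ang 127.1 px [239.5 263.2]
scene red 56 [0.5281 0.0773] 0.0289 ang -102.6 px [334.6 255.2]
scene green 63 [0.6095 0.09  ] 0.0305 ang -44.6 px [313.2 274.7]
scene blue 64 [0.5055 0.2283] 0.0304 ang 117.8 px [387.6 290.9]
```

View pics/scene6.png

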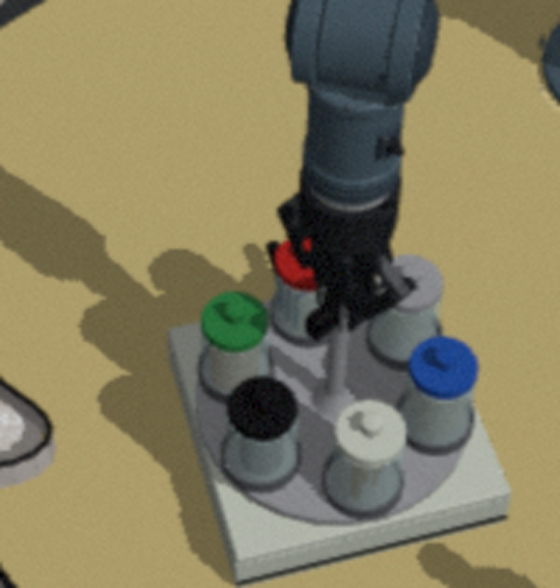

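All jars are upright. I'll do one direct angle comparison within the scene view, using opposite lids against station edges: black (262,407), steel (412,284), base corners (170,330), (237,562) and (508,490).

Run:
```python
from h import *
c=cams.read_camera("scene"); g=lambda p:np.array(p,float)/2.8+[230,160]-.32
L=ray(c,g([(262,407),(412,284),(235,321),(444,366)]),.156)
print("black-steel",ang(L[0]-L[1]),np.linalg.norm(L[0]-L[1]),"green-blue",ang(L[2]-L[3]),np.linalg.norm(L[2]-L[3]))
S=ray(c,g([(170,330),(237,562),(508,490)]),.052)
print("edge side",ang(S[0]-S[1]),"back->",ang(S[1]-S[2])-90,np.linalg.norm(S[0]-S[1]),np.linalg.norm(S[1]-S[2]))
s=observe();print(s["clock"],s["tcp_rot"],s["ft_force"],s["wrist_torque"])
```

```text
black-steel 6.273045288137533 0.17610103411977449 green-blue -52.47865947685095 0.17536133991921243
edge side -112.82297101956583 back-> -111.28372454094449 0.23874004521672285 0.23643364111840345
33.4417 [-1.79913967e+02 -1.13271220e-01 -1.74068019e+02] [-5.28634001 -4.38393421  5.57948478] [-0.89891131  0.80458697  0.05382505]
```

Run:
```python
from h import *
robot.move_linear([.5473,.1536,.184],[180,0,186.6],.02); robot.pause(.8)
s=observe();print(s["clock"],s["tool_pos"],s["tcp_rot"],s["ft_force"],s["wrist_torque"],np.abs(s["qvel"]).max(),s["grip_width"],s["grip_force"])
c=cams.read_camera("top")
print(lids(c,(215,190,325,300)))
print(order.close_job())
```

```text
34.4917 [0.54759136 0.15399254 0.18400573] [ 1.79955214e+02  5.14813640e-02 -1.73390529e+02] [ 1.5559017   0.02777526 -1.35603271] [-0.02088848 -0.34591723 -0.0132351 ] 0.10291780602419247 0.014707727571678162 59.09223856252538
{'red': (array([295.99586777, 252.69008264]), np.int32(242)), 'green': (array([290.22058824, 221.94485294]), np.int32(272)), 'blue': (array([239.51933702, 263.54143646]), np.int32(181))}
the job is handed in; nothing more can be done
None
```

The job is handed in at 34.5 s: the tray is fully home and both syringes were lying in it when last visible (just before it went into the slot), the jars stood upright at the last look, and the red-lidded jar is over the slot to within about 1°, with the gripper still holding the T-handle.

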